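# Feel a worn combination padlock open and hold it up

### The arm

A 6-joint arm with a two-finger parallel gripper is mounted at the origin on the work surface. World frame = base frame: x ahead of the robot, y to its left, z up, the work surface at z = 0. Lengths are in m, angles in rad, forces in N, time in s.
With the tool pointing down it reaches from about 0.25 to 0.85 m from the base axis. Payload 12.5 kg.
Tool frame: the origin (TCP) lies at the very end of the fingers, on their centre line; the grasp point (between the pads) lies 19 mm behind it; z points along the fingers, y is the line along which they close (so a half turn about z gives the same grasp; the last joint's range is limited). The gripper opens to 93 mm and grips with 3 to 60 N. Pads are 15 mm wide; open, the fingers measure 128 mm over their backs; the gripper's body (75 mm by 188 mm) begins 65 mm behind the grasp point.
Start: joints at [1.073, 0.351, 1.652, -0, 1.139, -0.085], TCP at [0.221, 0.504, 0.219] pointing down, gripper open.
Joint ranges: [-2.75, 2.75], [-0.79, 2.1], [0.01, 2.65], [-1.57, 4.71], [0.07, 3.14], [-2.87, 2.87]. Speed limits (rad/s): [2.22, 2.22, 2.79, 3.14, 3.14, 3.14].

### API

Orientations are given as a unit quaternion [x, y, z, w].
In Python, from workcell import observe, grab_frame, sign_off gives the robot as it stands.
- The arm moves only by the tool servo_tool, never from a script. Its argument "steps" is a list that holds one entry, the list of rows, each a list of 6 numbers: the shift along the tool's x, y, z scaled (see below), then the turn, a rotation vector about the tool's x, y, z scaled (see below). In form: [[[tx, ty, tz, wx, wy, wz], ...]]. A call has 1 to 12 rows; each row shifts and turns the commanded pose from where the row before left it, along the tool's axes as they then stand; what a row does not reach is not made up. The controller multiplies each number of a shift by 25 mm and each number of a turn by 0.08 rad. A row lasts 1/10 s, in which the tool goes at most 50 mm and 8.59 degrees, less where a joint would pass 70% of its speed; a pose out of reach is approached as far as the arm can. A call with a number of a shift or a turn outside -1 to 1 is refused whole. A call with a gripper value outside its range is refused whole. "gripper" is the gripper command: -1 is shut, 1 is fully open, values between are in proportion, set as the call begins (left out, the last holds). The fingers move at their own pace and stop on an object; "grip_force" is the grip in N (left out, the last holds). Time passes only in rows, so rows that do not move let the fingers close. It gives the time, the measured TCP pose, the force, the opening and the grip force at its end, in the units of the state.
- observe(): the state, without advancing time (a new reading comes with each control period).
- grab_frame(name): name is "scene" or "top" or "wrist"; returns a dict with "img" (384x512x3 uint8, red, green, blue), "depth" (384x512 float32, m along the optical axis (not along the pixel's ray), 0 where there is no reading), "vertical_fov" (degrees; the focal length in pixels is half the picture's height over the tangent of half this angle, whatever the lens; pixels are square), "cx", "cy" (the principal point, pixels), "R" (3x3) and "t" (3): a world point X has camera coordinates R X + t. Camera axes: x right, y down, z forward; pixel columns grow to the right and rows downward; lengths in m; the calibration is good to about 2 mm. A picture is of the moment at which its call begins.
- sign_off(): hands the job in; it is judged then, once.
The state is a dict: "time_s": time; "joint_positions": joint angles; "joint_vel": joint speeds; "joint_efforts": joint torques, N m; "tool_pos": TCP position; "tcp_rot": TCP orientation; "ft_force": force on the tool from outside, world axes, zero at the start; "moment": the same for the moment, N m; "gripper_width": finger opening in m; "grip_force": force on a finger pad.
Only numpy, scipy, OpenCV 4.12 (cv2) and the standard library are available. Lean on these libraries where they do the work, as an engineer would, in place of code of your own. Each camera call takes 0.05 s, during which the arm holds its last target. There are 200 camera calls.

### The job

The numbers of the combination padlock in the wooden cradle are worn off: hold its dial lightly (a grip of no more than about 40 N, the old plastic cracks) and turn it clockwise, seen from above, until its notch clicks in, the dial goes no further and the little brass pin beside it pops up. Then pull the shackle straight out of the lock body as far as it goes, lift the opened padlock out of its cradle and finish while still holding it up at rest near the cradle (within 20 cm), all of it at least 10 cm above the bench and touching nothing else, to show that it is open. Leave the other things on the bench where they are.

Things in the scene. Friction and masses are not known exactly. Their poses are not given: they have to be found in the camera images.
- cradle: Wooden cradle fixed to the bench, 86 x 96 mm and 24 mm high to the floor of its pocket, with a rim 8 mm higher all round that keeps the padlock from turning and from being dragged (1.5 mm play). Origin: centre of its underside, on the bench. Its x axis is the padlock's.
- lock_center (a point): Centre of the body of the steel combination padlock, which lies loose on its back in the cradle (the only lock with a dial; body 70 along x, 80 along y, 32 mm high, top face 56 mm above the bench; about 0.5 kg in all). Its z axis points out of the dial's face (up), its -x axis to the shackle.
- dial: Round black ribbed plastic dial, diameter 46 mm, 22 mm high (57 to 79 mm above the bench), on the lock's top face, 5 mm to +x of its centre. Origin at the dial's centre, half-way up, z up along its axis; its x axis turns with it. Turns easily (under 0.15 N m). Cracks if pressed with more than 130 N, the two fingers' forces added (a 40 N grip counts 80 N).
- latch (a joint): Brass release pin, 7 mm thick, on the lock's top face 26 mm to -x and 31 mm to +y of its centre: about 0 while blocked (0.5 mm proud), 0.006 m popped up (notch found). Cannot be moved by hand. The notch lies 0.4 to 1.2 rad clockwise (seen from above) from where the dial starts; there a spring bolt stops the dial dead, and a lightly held dial slips in the fingers.
- shackle (a joint): How far the shackle is pulled out of the lock body along the lock's -x: 0 shut, 0.025 m fully open (stop). Blocked until the notch is found; then it slides against 3 N of friction and stays where it is left.
- shackle_crown (a point): Middle of the crown of the steel U-shackle, the straight part of a round bar 9 mm thick that lies across the lock (along y, straight for 34 mm), 88 mm to -x of the lock body's centre while shut, centre 40 mm above the bench, clear of the cradle (bare bench below). The legs are 49 mm apart inside; the free space between crown and cradle is 40 mm.
- keyed_padlock: Bystander: small brass key padlock without a dial, body 42 x 50 x 22 mm, lying near the cradle's +y side.
- screwdriver: Bystander: screwdriver lying near the cradle's -y side.
- spray_can: Bystander: upright can, diameter 60 mm, 120 mm high, beyond the cradle.
- tape_roll: Bystander: roll of tape, diameter 80 mm, 25 mm high, lying beyond the cradle.
- wrench: Bystander: wrench lying on the left of the bench.
- red_bowl: Bystander: red bowl, diameter 150 mm, on the right of the bench.
- pulley: Bystander: small steel pulley, diameter 70 mm, lying on the left of the bench.
Not all that is in view belongs to the job. Leave any red look-alike of the part that bears lock_center alone.

How it is judged:
By the outcome, as a careful person would: the job done as asked, in the order asked, and still so for the second after the job is handed in, while the arm keeps its last pose, push and grip.
It also fails if it takes over 67 s, if anything falls off the work surface, if the arm or the gripper's body presses on something with over 40 N, if the wrist force passes 120 N, or if a joint passes its speed limit or range.

## Working session

There is one attempt and no reset: what is moved stays moved. The work goes in short steps, Python scripts to look and compute and a tool call to move; the robot and the scene stay as the last step left them, time stands still between calls to the robot, and variables do not carry over. Pictures are saved under pics/ and viewed, at most 10 in all, crops included, and the job is handed in when it is done.

Besides the shell and the picture viewer there is one more tool, called after "Emit:" as a command line: name --argument value ..., lists and objects as JSON in quotes. servo_tool: Moves the arm, as the interface text tells. Its arguments: {"type":"object","properties":{"steps":{"type":"array","items":{"type":"array","items":{"type":"array","items":{"type":"number"}}}},"gripper":{"type":"number"},"grip_force":{"type":"number"}},"required":["steps"]}

```bash
mkdir -p pics; cat > h.py <<'E'
import numpy as np, cv2
from workcell import observe, grab_frame, sign_off
def K(f):
    return f["img"].shape[0]/2/np.tan(np.radians(f["vertical_fov"])/2)
def ray(f,u,v,z):
    d=f["R"].T@np.array([(u-f["cx"])/K(f),(v-f["cy"])/K(f),1]); c=-f["R"].T@f["t"]
    return c+d*(z-c[2])/d[2]
def pix(f,X):
    p=f["R"]@np.array(X)+f["t"]; return p[:2]/p[2]*K(f)+[f["cx"],f["cy"]]
def cloud(f):
    h,w=f["depth"].shape; v,u=np.mgrid[:h,:w]; d=f["depth"]
    P=np.stack([(u-f["cx"])/K(f)*d,(v-f["cy"])/K(f)*d,d],-1)
    return (P-f["t"])@f["R"]
def save(f,n): cv2.imwrite("pics/"+n,cv2.cvtColor(f["img"],cv2.COLOR_RGB2BGR))
E
python3 - <<'E'
from h import *
a=[grab_frame(n) for n in("scene","top")]
for f,n in zip(a,("scene","top")): print(n,K(f),f["cx"],f["cy"],-f["R"].T@f["t"]); save(f,n+".png"); np.save(n+".npy",f,allow_pickle=True)
print(observe())
E
```

```text
scene 368.6754091385192 258.58998108627156 194.9564650352797 [1.27905256 0.10683781 1.1413065 ]
top 413.7353257631573 250.76854615928048 195.19740863800996 [0.30225284 0.00749869 1.242038  ]
{'time_s': 0.1, 'joint_positions': array([ 1.07340190e+00,  3.51186911e-01,  1.65231368e+00,  2.73387399e-05,
        1.13908737e+00, -8.45972286e-02]), 'joint_vel': array([-0.00035486, -0.00039119, -0.00121608,  0.00097444,  0.0005249 ,
       -0.00033062]), 'joint_efforts': array([ 1.71022682e-03, -4.98025310e+01, -2.85708618e+01,  7.00662355e-02,
        2.37353129e-02,  2.23040564e-05]), 'tool_pos': array([0.22047781, 0.50356391, 0.21817041]), 'tcp_rot': array([ 2.04941855e-01,  9.78774023e-01, -4.73168098e-04, -1.54669838e-04]), 'ft_force': array([ 0.43843979,  0.02067426, -0.05913231]), 'moment': array([-0.01477247,  0.03977474,  0.01992133]), 'grip_force': 0.0, 'gripper_width': 0.09292032188746312}
```

View pics/top.png

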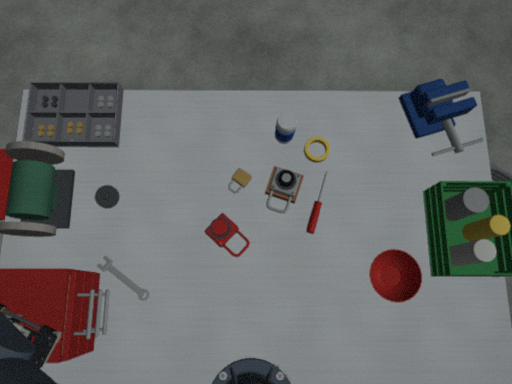

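View pics/scene.png

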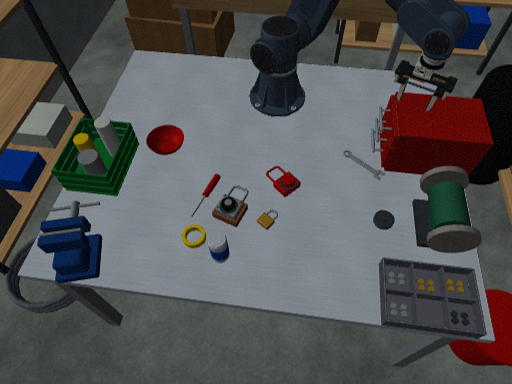

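The top view shows three padlocks. The grey one with a black dial in the wooden cradle is at (284,183), the red look-alike at (225,232), and the brass key lock at (240,178). The grey one fits: it has the dial and the cradle, and its shackle points down in the image towards (277,208). I'll confirm with a crop and measure.

```bash
python3 - <<'E'
from h import *
f=np.load("top.npy",allow_pickle=True).item()
c=f["img"][150:230,220:340]; cv2.imwrite("pics/crop.png",cv2.resize(c[:,:,::-1],None,fx=6,fy=6,interpolation=cv2.INTER_CUBIC))
hsv=cv2.cvtColor(f["img"],cv2.COLOR_RGB2HSV); P=cloud(f)
d=ray(f,286,181,.079); print("dial",d,"crown",ray(f,277,209,.04))
m=(np.hypot(P[...,0]-d[0],P[...,1]-d[1])<.06)&(P[...,2]>.07)&(P[...,2]<.09)
print(m.sum(),P[m].mean(0))
m=(np.hypot(P[...,0]-d[0],P[...,1]-d[1])<.075)&(P[...,2]>.02)
print(cv2.minAreaRect((P[m&(hsv[...,1]>80)][:,:2]*1000).astype(np.float32)))
E
```

```text
dial [ 0.6178379  -0.09931436  0.079     ] crown [ 0.54245439 -0.07474262  0.04      ]
198 [ 0.62676146 -0.09808907  0.07961406]
((622.4356689453125, -97.45304870605469), (92.33870697021484, 85.6904525756836), 70.94149780273438)
```

View pics/crop.png

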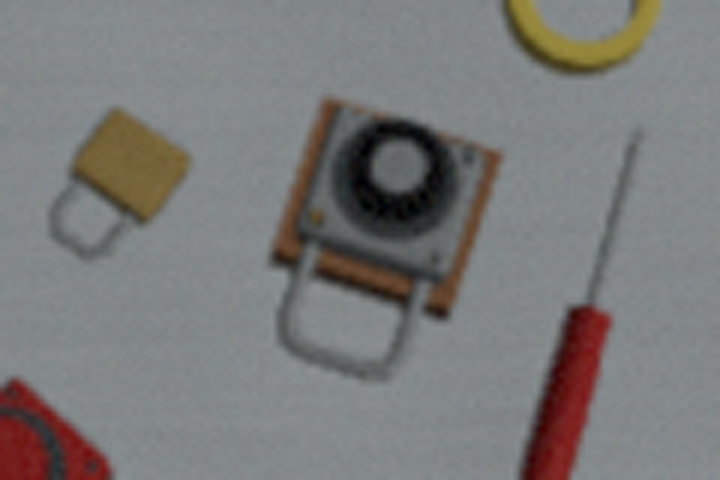

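The crop confirms it: grey body, black dial, wooden cradle, and the brass pin at its lower left (+y, -x). Lock yaw is about -19° and the dial is at about (0.627, -0.098). I'll move above it.

Emit:
servo_tool --steps '[[[-1,-0.63,0,0,0,0],[-1,-0.63,0,0,0,0],[-1,-0.63,0,0,0,0],[-1,-0.63,0,0,0,0],[-1,-0.63,0,0,0,0],[-1,-0.63,0,0,0,0],[-1,-0.63,0,0,0,0],[-1,-0.63,0,0,0,0],[-1,-0.63,0,0,0,0],[-1,-0.63,0,0,0,0],[-1,-0.63,0,0,0,0],[-1,-0.63,0,0,0,0]]]' --gripper 0.7

```text
time_s: 1.3
tool_pos: [0.42, 0.2092, 0.2185]
tcp_rot: [0.205, 0.979, -0.0, -0.0]
ft_force: [0.1, 0.2, -0.8]
gripper_width: 0.0793
grip_force: 0.0
```

Emit:
servo_tool --steps '[[[-1,-0.63,0,0,0,0],[-1,-0.63,0,0,0,0],[-1,-0.63,0,0,0,0],[-1,-0.63,0,0,0,0],[-1,-0.63,0,0,0,0],[-1,-0.63,0,0,0,0],[-1,-0.63,0,0,0,0],[-1,-0.63,0,0,0,0],[-1,-0.63,0,0,0,0],[-0.8,-0.5,0,0,0,0],[-0.4,-0.3,0,0,0,0],[0,0,0,0,0,0]]]'

```text
time_s: 2.5
tool_pos: [0.5884, -0.041, 0.2181]
tcp_rot: [0.206, 0.979, -0.0, -0.0]
ft_force: [-0.3, 0.4, 0.1]
gripper_width: 0.079
grip_force: 0.0
```

```bash
cat > w.py <<'E'
from h import *
import sys
from scipy.spatial.transform import Rotation as R
o=observe(); M=R.from_quat(o["tcp_rot"]).as_matrix()
print("t",o["time_s"],"pos",o["tool_pos"].round(4),"yaw_y",np.degrees(np.arctan2(M[1,1],M[0,1])).round(2),"z",M[:,2].round(4),"ft",o["ft_force"].round(1),"w",round(o["gripper_width"],4),"g",o["grip_force"])
def go(*X): print("tool shift/25mm",(M.T@(np.array(X)-o["tool_pos"])/.025).round(2))
E
python3 - <<'E'
from w import *
f=grab_frame("wrist"); save(f,"w1.png"); np.save("w1.npy",f,allow_pickle=True); P=cloud(f)
g=P[...,2]; near=(np.hypot(P[...,0]-.627,P[...,1]+.098)<.1)&(f["depth"]>0)
m=near&(g>.072)&(g<.085)
print(m.sum(),[np.percentile(P[m],p,axis=0).round(4) for p in (2,50,98)]); print(cv2.minEnclosingCircle((P[m][:,:2]).astype(np.float32)))
m=near&(g>.05)&(g<.06); print("body",cv2.minAreaRect((P[m][:,:2]*1000).astype(np.float32)))
c=(g>.1)&(P[...,0]>.68)&(P[...,0]<.85)
t=cloud(np.load("top.npy",allow_pickle=True).item()); 
q=(t[...,2]>.11)&(t[...,2]<.14)&(t[...,0]>.68)&(t[...,0]<.85)&(abs(t[...,1]+.1)<.1); print("can",q.sum(),t[q].mean(0), t[q].max(0),t[q].min(0))
go(.627,-.098,.12)
E
```

```text
t 2.5 pos [ 0.5884 -0.041   0.2181] yaw_y 66.27 z [-7.e-04  0.e+00 -1.e+00] ft [-0.3  0.4  0.1] w 0.079 g 0.0
1600 [array([ 0.6074, -0.1203,  0.0738]), array([ 0.6276, -0.0991,  0.0791]), array([ 0.6495, -0.0785,  0.0807])]
((0.6291643977165222, -0.1000988781452179), 0.024118546396493912)
body ((624.447265625, -98.67132568359375), (79.96930694580078, 70.07757568359375), 71.53121948242188)
can 294 [ 0.78725681 -0.09965292  0.11957701] [ 0.81684083 -0.07290954  0.12634233] [ 0.76020957 -0.1287976   0.11000843]
tool shift/25mm [-2.33 -1.47  3.92]
```

View pics/w1.png

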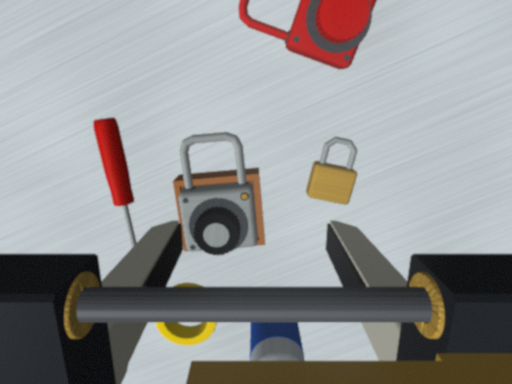

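The wrist view shows the dial at (216,228), the pin at (244,197) and the shackle above them. The body centre is (0.6244, -0.0987) with yaw -18.5°, and the dial is at (0.629, -0.100). I'll descend and grip it lightly.

Emit:
servo_tool --steps '[[[-0.8,-0.5,0,0,0,0],[-0.8,-0.5,0,0,0,0],[-0.84,-0.51,0,0,0,0],[0,0,1,0,0,0],[0,0,1,0,0,0],[0,0,1,0,0,0],[0,0,1,0,0,0],[0,0,1,0,0,0],[0,0,0.6,0,0,0],[0,0,0.4,0,0,0],[0,0,0.17,0,0,0],[0,0,0,0,0,0]]]'

```text
time_s: 3.75
tool_pos: [0.6291, -0.099, 0.0646]
tcp_rot: [0.205, 0.979, 0.0, 0.0]
ft_force: [0.8, 0.3, -0.2]
gripper_width: 0.0791
grip_force: 0.0
```

Emit:
servo_tool --steps '[[[0,0,0,0,0,0],[0,0,0,0,0,0],[0,0,0,0,0,0],[0,0,0,0,0,0],[0,0,0,0,0,0],[0,0,0,0,0,0],[0,0,0,0,0,0],[0,0,0,0,0,0],[0,0,0,0,0,0],[0,0,0,0,0,0]]]' --gripper -0.1 --grip_force 18

```text
time_s: 4.75
tool_pos: [0.6291, -0.0994, 0.0646]
tcp_rot: [0.205, 0.979, -0.0, 0.0]
ft_force: [-2.4, -3.2, 3.5]
gripper_width: 0.0456
grip_force: 18.0
```

Emit:
servo_tool --steps '[[[0,0,0,0,0,0.7],[0,0,0,0,0,0.7],[0,0,0,0,0,0.7],[0,0,0,0,0,0.7],[0,0,0,0,0,0.7],[0,0,0,0,0,0.7],[0,0,0,0,0,0.7],[0,0,0,0,0,0.7],[0,0,0,0,0,0.7],[0,0,0,0,0,0.7],[0,0,0,0,0,0.7],[0,0,0,0,0,0.7]]]'

```text
time_s: 5.95
tool_pos: [0.6294, -0.0991, 0.0646]
tcp_rot: [0.517, 0.856, 0.0, 0.0]
ft_force: [0.3, -1.7, 3.1]
gripper_width: 0.0452
grip_force: 18.0
```

```bash
python3 - <<'E'
from w import *
print(o["moment"].round(3))
E
```

```text
t 5.95 pos [ 0.6294 -0.0991  0.0646] yaw_y 27.71 z [ 1.e-03  1.e-04 -1.e+00] ft [ 0.3 -1.7  3.1] w 0.0452 g 17.99945443868637
[-0.276  0.027  0.061]
```

Emit:
servo_tool --steps '[[[0,0,0,0,0,0.7],[0,0,0,0,0,0.7],[0,0,0,0,0,0.7],[0,0,0,0,0,0.7],[0,0,0,0,0,0.7],[0,0,0,0,0,0.7],[0,0,0,0,0,0.7],[0,0,0,0,0,0.7],[0,0,0,0,0,0.7],[0,0,0,0,0,0.7],[0,0,0,0,0,0.7],[0,0,0,0,0,0]]]'

```text
time_s: 7.15
tool_pos: [0.6292, -0.0992, 0.0646]
tcp_rot: [0.752, 0.66, 0.0, 0.0]
ft_force: [-0.3, -3.7, 3.8]
gripper_width: 0.0456
grip_force: 18.0
```

```bash
python3 - <<'E'
from w import *
print(o["moment"].round(3))
f=grab_frame("wrist"); save(f,"w2.png"); P=cloud(f)
c,s=np.cos(np.radians(-18.5)),np.sin(np.radians(-18.5))
p=np.array([.6244-.026*c-.031*s,-.0987-.026*s+.031*c,.06])
print(p,pix(f,p)); m=np.hypot(P[...,0]-p[0],P[...,1]-p[1])<.005
print(m.sum(),np.percentile(P[m][:,2],[5,50,95]) if m.any() else 0)
E
```

```text
t 7.15 pos [ 0.6292 -0.0992  0.0646] yaw_y -7.47 z [ 4.e-04 -3.e-04 -1.e+00] ft [-0.3 -3.7  3.8] w 0.0456 g 18.0012845993042
[-0.522  0.312  0.329]
[ 0.60958003 -0.06105205  0.06      ] [207.30412308 172.3724935 ]
2731 [0.06215956 0.16668301 0.17324461]
```

```bash
python3 - <<'E'
from w import *
f=grab_frame("wrist"); P=cloud(f)
m=(np.hypot(P[...,0]-.6096,P[...,1]+.061)<.008)&(P[...,2]<.1)
print(m.sum(),np.percentile(P[m][:,2],[5,25,50,75,95]))
q=m&(P[...,2]>.0595); print(q.sum(),P[q].mean(0) if q.any() else 0)
c=cv2.cvtColor(f["img"],cv2.COLOR_RGB2BGR)[120:230,140:290]; cv2.imwrite("pics/w3.png",cv2.resize(c,None,fx=4,fy=4,interpolation=cv2.INTER_CUBIC))
E
```

```text
t 7.2 pos [ 0.6292 -0.0992  0.0646] yaw_y -7.38 z [ 5.e-04 -3.e-04 -1.e+00] ft [-0.9 -3.   4.8] w 0.0455 g 18.000962734222412
648 [0.05415257 0.05536101 0.05618508 0.0575288  0.06299702]
141 [ 0.61118328 -0.05922659  0.06234508]
```

View pics/w3.png

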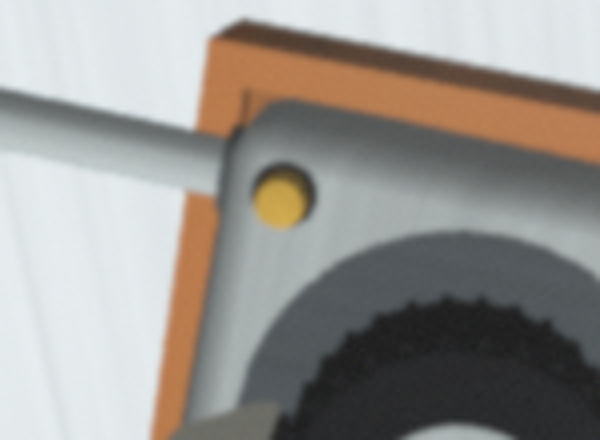

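The pin at about (280,200) in the crop now stands at 62 mm, so it has popped. I'll release, rise, align with the lock's x axis and go over the crown.

Emit:
servo_tool --steps '[[[0,0,0,0,0,0],[0,0,0,0,0,0],[0,0,0,0,0,0],[0,0,0,0,0,0],[0,0,-1,0,0,0],[0,0,-1,0,0,0],[0,0,-1,0,0,0],[0,0,0,0,0,0.8],[0,0,0,0,0,0.8],[0,0,0,0,0,0.82],[0,0,0,0,0,0]]]' --gripper 0.3

```text
time_s: 8.35
tool_pos: [0.6289, -0.0991, 0.1393]
tcp_rot: [0.812, 0.584, -0.0, -0.0]
ft_force: [0.0, 0.5, -0.4]
gripper_width: 0.0607
grip_force: 0.0
```

Emit:
servo_tool --steps '[[[0,-0.9,0,0,0,0],[0,-0.9,0,0,0,0],[0,-0.9,0,0,0,0],[-0.04,-1,0,0,0,0],[0,0,0,0,0,0],[0,0,0,0,0,0],[0,0,0,0,0,0]]]' --gripper -0.35

```text
time_s: 9.05
tool_pos: [0.5419, -0.071, 0.1395]
tcp_rot: [0.812, 0.584, 0.0, 0.0]
ft_force: [-0.3, -0.6, -0.4]
gripper_width: 0.0303
grip_force: 0.0
```

```bash
python3 - <<'E'
from w import *
f=grab_frame("wrist"); P=cloud(f)
c,s=np.cos(np.radians(-18.5)),np.sin(np.radians(-18.5))
L=(P[...,:2]-[.6244,-.0987])@np.array([[c,-s],[s,c]])
m=(L[...,0]<-.075)&(L[...,0]>-.1)&(abs(L[...,1])<.012)&(P[...,2]>.03)&(P[...,2]<.055)
print(m.sum(),np.percentile(L[m],[2,50,98],axis=0),np.percentile(P[m][:,2],[5,95]))
go(.5410,-.0708,.026)
save(f,"w4.png")
E
```

```text
t 9.05 pos [ 0.5419 -0.071   0.1395] yaw_y -18.5 z [ 8.e-04 -2.e-04 -1.e+00] ft [-0.3 -0.6 -0.4] w 0.0303 g 0.0
301 [[-0.09244216 -0.01163686]
 [-0.08823172  0.00038104]
 [-0.08405397  0.01142788]] [0.04108845 0.04543186]
tool shift/25mm [-0.   -0.04  4.54]
```

View pics/w4.png

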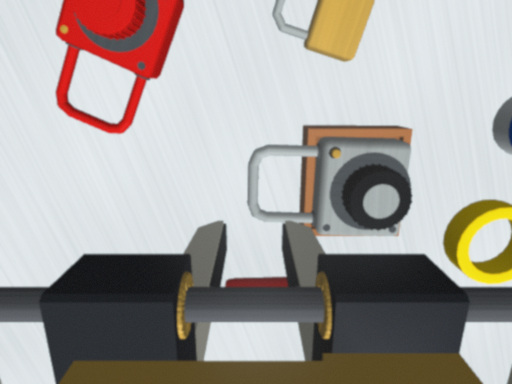

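The wrist view shows the crown at (255,185), in line with the fingers, and the depth puts it at -88.2 mm as expected. I'll descend and grip it.

Emit:
servo_tool --steps '[[[0,0,1,0,0,0],[0,0,1,0,0,0],[0,0,1,0,0,0],[0,0,0.8,0,0,0],[0,0,0.5,0,0,0],[0,0,0.24,0,0,0],[0,0,0,0,0,0]]]'

```text
time_s: 9.8
tool_pos: [0.5411, -0.0708, 0.0256]
tcp_rot: [0.812, 0.584, -0.0, -0.0]
ft_force: [-0.1, -0.2, 0.4]
gripper_width: 0.03
grip_force: 0.0
```

Emit:
servo_tool --steps '[[[0,0,0,0,0,0],[0,0,0,0,0,0],[0,0,0,0,0,0],[0,0,0,0,0,0],[0,0,0,0,0,0],[0,0,0,0,0,0],[0,0,0,0,0,0],[0,0,0,0,0,0]]]' --gripper -1 --grip_force 20

```text
time_s: 10.6
tool_pos: [0.541, -0.0707, 0.0259]
tcp_rot: [0.812, 0.584, -0.0, -0.0]
ft_force: [-2.5, 0.3, 3.2]
gripper_width: 0.0085
grip_force: 20.0
```

Emit:
servo_tool --steps '[[[0,-0.15,0,0,0,0],[0,-0.15,0,0,0,0],[0,-0.15,0,0,0,0],[0,-0.15,0,0,0,0],[0,-0.1,0,0,0,0],[0,-0.1,0,0,0,0],[0,-0.1,0,0,0,0],[0,-0.05,0,0,0,0],[0,0,0,0,0,0]]]'

```text
time_s: 11.5
tool_pos: [0.5181, -0.063, 0.0258]
tcp_rot: [0.812, 0.584, -0.0, -0.0]
ft_force: [1.4, -0.6, 1.2]
gripper_width: 0.0083
grip_force: 20.0
```

Emit:
servo_tool --steps '[[[0,-0.03,0,0,0,0],[0,-0.03,0,0,0,0],[0,0,0,0,0,0]]]'

```text
time_s: 11.8
tool_pos: [0.5171, -0.0627, 0.0259]
tcp_rot: [0.812, 0.584, 0.0, 0.0]
ft_force: [1.9, -0.8, 1.5]
gripper_width: 0.008
grip_force: 20.0
```

Emit:
servo_tool --steps '[[[0,-0.04,0,0,0,0],[0,-0.03,0,0,0,0],[0,0,0,0,0,0]]]'

```text
time_s: 12.1
tool_pos: [0.5165, -0.0627, 0.0263]
tcp_rot: [0.812, 0.584, 0.001, 0.001]
ft_force: [6.5, -4.1, 0.8]
gripper_width: 0.0081
grip_force: 20.0
```

Emit:
servo_tool --steps '[[[0,-0.04,0,0,0,0],[0,-0.04,0,0,0,0],[0,0,0,0,0,0]]]'

```text
time_s: 12.4
tool_pos: [0.5163, -0.0628, 0.0266]
tcp_rot: [0.812, 0.584, 0.002, 0.003]
ft_force: [12.9, -10.0, -4.6]
gripper_width: 0.0081
grip_force: 20.0
```

```bash
python3 - <<'E'
from w import *
f=grab_frame("wrist"); P=cloud(f)
near=(np.hypot(P[...,0]-.6244,P[...,1]+.0987)<.06)
m=near&(P[...,2]>.05)&(P[...,2]<.06); print("body",cv2.minAreaRect((P[m][:,:2]*1000).astype(np.float32)))
E
```

```text
t 12.4 pos [ 0.5163 -0.0628  0.0266] yaw_y -18.53 z [ 0.0066 -0.0023 -1.    ] ft [ 12.9 -10.   -4.6] w 0.0081 g 19.95997667312622
body ((609.9825439453125, -91.90865325927734), (83.47335815429688, 44.69921875), 78.65071868896484)
```

The stop is reached: 26 mm of travel including play, with the force rising to 16 N. I'll release, rise and take a look.

Emit:
servo_tool --steps '[[[0,0,0,0,0,0],[0,0,0,0,0,0],[0,0,0,0,0,0],[0,0,0,0,0,0],[0,0,-0.6,0,0,0],[0,0,-1,0,0,0],[0,0,-1,0,0,0],[0,0,-1,0,0,0],[0,0,-1,0,0,0],[0,0,0,0,0,0],[0,0,0,0,0,0]]]' --gripper -0.4

```text
time_s: 13.55
tool_pos: [0.5132, -0.0614, 0.1407]
tcp_rot: [0.812, 0.584, -0.0, -0.0]
ft_force: [0.0, 0.0, -1.2]
gripper_width: 0.0279
grip_force: 0.0
```

```bash
python3 - <<'E'
from w import *
f=grab_frame("wrist"); P=cloud(f)
c,s=np.cos(np.radians(-18.5)),np.sin(np.radians(-18.5))
L=(P[...,:2]-[.6244,-.0987])@np.array([[c,-s],[s,c]])
Z=P[...,2]
m=(L[...,0]<-.095)&(L[...,0]>-.13)&(abs(L[...,1])<.012)&(Z>.03)&(Z<.055)
print("crown",m.sum(),np.percentile(L[m],[2,50,98],axis=0))
m=(abs(L[...,0])<.06)&(abs(L[...,1])<.06)&(Z>.05)&(Z<.06)
print("body",np.percentile(L[m],[1,50,99],axis=0))
go(.6235,-.0984,.14)
save(f,"w5.png")
E
```

```text
t 13.55 pos [ 0.5132 -0.0614  0.1407] yaw_y -18.53 z [-1.e-04  0.e+00 -1.e+00] ft [ 0.   0.  -1.2] w 0.0279 g 0.0
crown 279 [[-0.11772092 -0.01144907]
 [-0.1135991   0.00038738]
 [-0.10940531  0.01137923]]
body [[-0.03554556 -0.0355126 ]
 [-0.01644097  0.01866622]
 [ 0.03144088  0.04132967]]
tool shift/25mm [-0.    4.65  0.03]
```

View pics/w5.png

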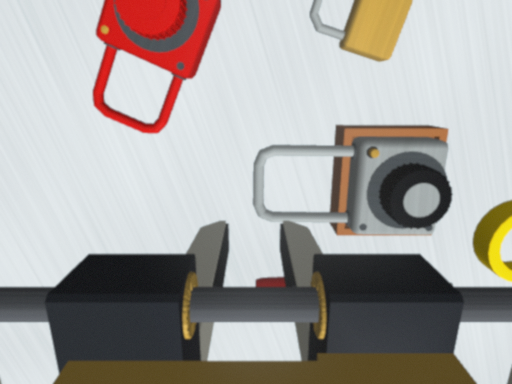

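The view shows the shackle pulled out, with the crown at (260,185), 25.4 mm further than before. Next I'll grip the body along its x axis and lift.

Emit:
servo_tool --steps '[[[0,1,0,0,0,0],[0,1,0,0,0,0],[0,1,0,0,0,0],[0,1,0,0,0,0],[0,0.65,0,0,0,0],[0,0,0,0,0,0],[0,0,0,0,0,0],[0,0,0,0,0,0]]]' --gripper 1

```text
time_s: 14.4
tool_pos: [0.6227, -0.0981, 0.1402]
tcp_rot: [0.812, 0.584, -0.001, -0.001]
ft_force: [-0.1, 0.3, -0.5]
gripper_width: 0.0873
grip_force: 0.0
```

Emit:
servo_tool --steps '[[[0,0,0.9,0,0,0],[0,0,0.9,0,0,0],[0,0,0.9,0,0,0],[0,0,0.6,0,0,0],[0,0,0.5,0,0,0],[0,0,0.35,0,0,0],[0,0,0,0,0,0],[0,0,0,0,0,0]]]'

```text
time_s: 15.2
tool_pos: [0.624, -0.0986, 0.0377]
tcp_rot: [0.812, 0.584, 0.0, 0.0]
ft_force: [0.5, 0.5, 0.8]
gripper_width: 0.0927
grip_force: 0.0
```

Emit:
servo_tool --steps '[[[0,0,0,0,0,0],[0,0,0,0,0,0],[0,0,0,0,0,0],[0,0,0,0,0,0],[0,0,0,0,0,0],[0,0,0,0,0,0],[0,0,0,0,0,0],[0,0,0,0,0,0]]]' --gripper 0.2 --grip_force 40

```text
time_s: 16.0
tool_pos: [0.6238, -0.0985, 0.0375]
tcp_rot: [0.812, 0.584, 0.0, 0.0]
ft_force: [-1.1, -0.4, 5.7]
gripper_width: 0.0696
grip_force: 40.0
```

Emit:
servo_tool --steps '[[[0,0,-0.2,0,0,0],[0,0,-0.3,0,0,0],[0,0,-0.5,0,0,0],[0,0,-0.6,0,0,0],[0,0,-0.6,0,0,0],[0,0,-0.6,0,0,0],[0,0,-0.6,0,0,0],[0,0,-0.6,0,0,0],[0,0,-0.5,0,0,0],[0,0,-0.3,0,0,0],[0,0,-0.2,0,0,0],[0,0,0,0,0,0]]]'

```text
time_s: 17.2
tool_pos: [0.6238, -0.0985, 0.1625]
tcp_rot: [0.812, 0.584, 0.0, 0.0]
ft_force: [0.9, -0.2, -5.4]
gripper_width: 0.0695
grip_force: 40.0
```

Emit:
servo_tool --steps '[[[0,0,0,0,0,0],[0,0,0,0,0,0],[0,0,0,0,0,0],[0,0,0,0,0,0],[0,0,0,0,0,0]]]'

```text
time_s: 17.7
tool_pos: [0.6237, -0.0985, 0.162]
tcp_rot: [0.812, 0.584, -0.0, -0.0]
ft_force: [0.8, -0.6, -4.7]
gripper_width: 0.0697
grip_force: 40.0
```

```bash
python3 - <<'E'
from w import *
f=grab_frame("scene"); P=cloud(f)
c,s=np.cos(np.radians(-18.5)),np.sin(np.radians(-18.5))
L=(P[...,:2]-[.6244,-.0987])@np.array([[c,-s],[s,c]]); Z=P[...,2]
m=(L[...,0]<-.1)&(L[...,0]>-.13)&(abs(L[...,1])<.03)&(Z>.06)&(Z<.25)
print(m.sum(),np.percentile(Z[m],[2,50,98]) if m.any() else 0)
cv2.imwrite("pics/s2.png",cv2.resize(f["img"][120:270,140:340,::-1],None,fx=4,fy=4,interpolation=cv2.INTER_CUBIC))
E
```

```text
t 17.7 pos [ 0.6237 -0.0985  0.162 ] yaw_y -18.54 z [-2.e-04  0.e+00 -1.e+00] ft [ 0.8 -0.6 -4.7] w 0.0697 g 39.97834324836731
23 [0.16426227 0.16838042 0.17153938]
```

View pics/s2.png

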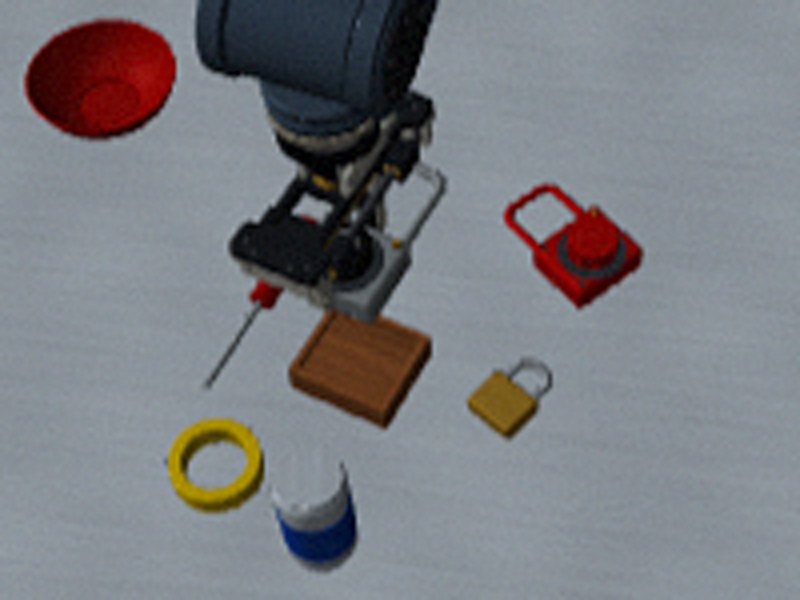

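The lock (380,270) is held level with its shackle out (430,190), well above the empty cradle (360,365), and the bystanders haven't moved. Handing in.

```bash
python3 -c "
from workcell import sign_off; print(sign_off())"
```

```text
the job is handed in; nothing more can be done
None
```

I turned the dial until the pin popped up, pulled the shackle fully out (about 25 mm), and handed in at about 18 s holding the open padlock still above its cradle, its underside about 15 cm above the bench.

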